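Pack the last tin, break the lid stay and shut the case

ROBOT

A 7-joint arm with a two-finger parallel gripper is mounted at the origin on the work surface. World frame = base frame: x ahead of the robot, y to its left, z up, the work surface at z = 0. Lengths are in m, angles in rad, forces in N, time in s.
With the tool pointing down it reaches from about 0.425 to 0.925 m from the base axis. Payload 6.8 kg.
Tool frame: the origin (TCP) lies on the centre line of the jaws, within the pads' length; the fingertips stand 14 mm ahead of it and the grasp point (between the pads) lies 5 mm behind it (r.nose_length is the distance from the TCP to the fingertips, in m); z points along the fingers, y is the direction in which the jaws open and shut (so a half turn about z gives the same grasp; the last joint's range is limited). The gripper opens to 85 mm and grips with 20 to 120 N. Pads are 22 mm wide; open, the fingers measure 114 mm over their backs; the gripper's body (76 mm by 85 mm) begins 54 mm behind the grasp point. The pads swing forward as they close: fully open they stand 13 mm farther back than shut.
Start: joints at [-1.209, 0.477, 0.022, 1.555, -0.011, 1.109, -0.083], TCP at [0.306, 0.602, 0.245] pointing down, gripper open.
Joint ranges: [-2.96, 2.96], [-0.34, 2.1], [-1.41, 1.46], [0.24, 2.44], [-1.37, 4.51], [0.17, 1.92], [-2.96, 2.96]. Speed limits (rad/s): [2.39, 2.39, 3.14, 3.14, 3.14, 3.14, 3.14].

INTERFACE

Orientations are given as a rotation vector (axis times angle).
In Python, from bench import r, imaging, look_for, outline_of gives the robot as it stands. The module is installed in compiled form; this text tells all that it offers.
- The arm moves only by the tool carry_out, never from a script. Its arguments are lists of equal length, an entry for each row: "offset": the shift along the tool's x, y, z as a fraction of full scale, a list of three; "turn": the turn, a rotation vector about the tool's x, y, z as a fraction of full scale, a list of three. A call has 1 to 8 rows; each row is the pose to reach, as a shift and turn from the pose commanded when the call began, along the tool's axes at that moment; what a row does not reach only later rows make up. Full scale, the value 1, is 0.5 m for a shift and 1.5 rad for a turn. A row lasts 1/10 s, in which the tool goes at most 50 mm and 8.59 degrees, less where a joint would pass 70% of its speed; a pose out of reach is approached as far as the arm can. A call with a number of a shift or a turn outside -1 to 1 is refused whole. A call with a gripper value outside its range is refused whole. "hand" is the closure, from 0 (fully open) to 1 (shut), set as the call begins (left out, the last holds). The fingers move at their own pace and stop on an object; "force" is the grip in N (left out, the last holds). Time passes only in rows, so rows that repeat a pose let the fingers close. It gives the time, the measured TCP pose, the force and the opening at its end, in the units of the state.
- r.get_obs(): the state, without advancing time (a new reading comes with each control period).
- imaging.grab_frame(name): name is "side" or "top" or "wrist"; returns a dict with "pixels" (480x640x3 uint8, red, green, blue), "fx", "fy", "cx", "cy" (pixels), "R" (3x3) and "t" (3): a world point X has camera coordinates R X + t. Camera axes: x right, y down, z forward; pixel columns grow to the right and rows downward; lengths in m; the calibration is good to about 2 mm. A picture is of the moment at which its call begins. There is no depth.
- r.hand_in(): hands the job in, once; it reports no verdict.
Trained networks look in the newest picture that a camera, given by its name, has taken for a name from the list of things; names that differ only in an ending like _2 or _b are one class to them, and where a whole thing is asked for, a point or a joint stands for the part that bears it (a point fixed in the world has none). Each returns a list of dicts, best first, with "score" (0 to 1); they miss things now and then, are a little off and sometimes report something else, mostly with a low value. They report only what shows in the picture. A call takes as long as a camera call.
- look_for(query, camera): "xyz" ([x, y, z] in m, in the coordinates of the camera as it stood for that picture, good to about 4 mm: the middle of the surface that is visible of it).
- outline_of(query, camera): "region" (480x640 bool, what is visible of it).
The state is a dict: "clock": time; "joints": joint angles; "qvel": joint speeds; "tau": joint torques, N m; "tcp_pos": TCP position; "orientation": TCP orientation; "contact_force": force on the tool from outside, world axes, zero at the start; "moment": the same for the moment, N m; "grip_width": finger opening in m.
Only numpy, scipy, OpenCV 4.12 (cv2) and the standard library are available. Lean on these libraries where they do the work, as an engineer would, in place of code of your own. Each camera call takes 0.05 s, during which the arm holds its last target. There are 200 camera calls.

TASK

Set the orange tin upright in the free cell of the red steel case, leaving the blue tins standing in theirs. Then push in the yellow knob to break the folding lid stay at its knee, and lower the lid gently until it is fully shut, without disturbing the other things on the trolley.

Things in the scene. Friction and masses are not known exactly. Their poses are not given: they have to be found in the camera images.
- case: Fixed red steel case, 246 long (its x) x 220 deep (y) x 60 mm high, walls 4 mm; origin at the centre of its underside, z up. Back (hinge) at y = +110, front at y = -110. Three cells in a row, centres x = -78, 0, +78, y = +15 mm, each 74 (x) x 62 mm (y); low walls between them, tops 35 mm above the table. Behind them a foam strip (top 26 mm), in front a flat spanner tray.
- hinge_line (a point): Middle of the lid's hinge line, at x = 0, y = +110, z = 60 mm in the case's frame; the hinge runs along the case's x. The open lid rises from here leaning to the front over the cells, 65 degrees above level: a hand pointing straight down at a cell or at the yellow knob strikes it. Come in tilted 30 to 40 degrees, hand leaning to the case's front (-y), finger line along the case's x.
- free_cell (a point): Centre of the floor of the one empty cell, marked by a thin green disc 52 mm across; 4 mm above the table. Which cell is free varies.
- tin_mid (a point): Centre (half-way up) of the loose orange tin: upright cylinder 46 mm in diameter, 90 mm high, 0.15 to 0.31 kg, standing on the table to the right of the case. It goes into the free cell.
- tin: The same orange tin; origin at the centre of its underside, z up its axis.
- stock1_mid (a point): Centre (half-way up) of a blue tin with a white cap, 46 mm in diameter, 90 mm high, standing in a cell of the case (its top 94 mm above the table): leave it there.
- stock2_mid (a point): Centre (half-way up) of the other blue tin, same size, in another cell: leave it there.
- knee_knob (a point): Centre of the yellow knob on the knee of the folding stay, outside the case's +x end: a cylinder 20 mm in diameter, 38 mm long along the case's x, reaching 11 to 49 mm off the case's end. Locked, it is at x = +154, y = +11, z = 115 mm in the case's frame. A few newtons towards (y +0.8, z -0.6) in that frame break the knee; push it 30 to 45 mm, then let go: it does not spring back.
- stay_pin (a point): Point on the axis of the stay's lower pin (axis along the case's x), at x = +154, y = -40, z = 35 mm in the case's frame: the knob moves on a circle of 95 mm radius about it, in the plane of x = +154. The upper link, also 95 mm, goes on to the end of the lid.
- knee (a joint): Bend of the stay's knee, rad: 0 locked (just over centre against its stop, the lid cannot be pushed down), growing as it folds: about 0.6 after 25 mm of knob travel, 0.95 after 40 mm, 2.75 when the lid is shut.
- lid (a joint): Angle of the lid, rad: 0 propped open (65 degrees above level), growing as it is lowered, 1.134 fully shut. The hinge is stiff: the lid stays where it is left and must be pushed down all the way, with under 10 N at the ledge once the knee is broken.
- lid_ledge (a point): Middle of the outer (upper) face of the black ledge on the lid's free front edge: 120 mm along the case's x, sticking out 33 mm from the lid, 10 mm thick. The lid is a red pan 45 mm high. In the lid's plane this point is 237 mm from the hinge line, and 45 mm to its outer side (105 mm above the table when shut). Press it down from above, on a circle about the hinge line.
- spanner: Bystander, to be left alone: steel spanner lying flat; origin at its underside's centre.
- driver: Bystander, to be left alone: screwdriver lying flat; origin at its underside's centre.
- chuck1: Bystander, to be left alone: bright steel collet chuck, 62 mm across, 80 mm high; origin at its underside's centre.
- chuck2: Bystander, to be left alone: dark collet chuck, 62 mm across, 80 mm high; origin at its underside's centre.
- oil: Bystander, to be left alone: yellow oil bottle, 60 mm across, 160 mm high; origin at its underside's centre.
- tape: Bystander, to be left alone: black roll of tape, 90 mm across, 24 mm high, lying; origin at its underside's centre.

How it is judged:
On the way, in this order (a step that is already met when the one before it is completed fails the run):
1. the orange tin stands upright in the free cell, let go, with the stay still locked (horizontal distance between tin_mid and free_cell below 0.02 m and height (world z) of tin_mid below 0.056 m and angle between tin_mid's own z axis and vertical below 0.1 rad and contact force between the fingers and tin below 0.1 N and value of joint knee below 0.2 rad), for 0.2 s.
2. the stay is broken at its knee (value of joint knee above 0.45 rad), for 0.05 s.
At the end, for the whole second after the job is handed in: The lid is shut to within 0.044 rad (10 mm at its front edge) and still; the orange tin stands in the cell that was free (centre within 20 mm of the cell's centre, tilt under 0.1 rad) and both blue tins stand upright in their own cells (moved less than 30 mm) (value of joint lid above 1.09 rad and velocity of joint lid below 0.05 rad/s and horizontal distance between tin_mid and free_cell below 0.02 m and height (world z) of tin_mid below 0.056 m and angle between each of tin_mid, stock1_mid, stock2_mid's own z axis and vertical below 0.1 rad and distance of each of stock1_mid, stock2_mid from where it was at the start of the episode below 0.03 m); the robot touches nothing.
It fails at once if the lid is slammed (faster than 1.8 rad/s) (velocity of joint lid above 1.8 rad/s).
It fails at once if the orange tin is dropped (faster than 0.6 m/s with no finger on it)  (linear speed of tin above 0.6 m/s and contact force between the fingers and tin below 0.05 N).
It fails at once if a blue tin is lifted or thrown out of its cell (moved over 60 mm) (distance of any of stock1_mid, stock2_mid from where it was at the start of the episode above 0.06 m).
It fails at once if a bystander is moved by more than 30 mm (distance of any of spanner, driver, chuck1, chuck2, oil, tape from where it was at the start of the episode above 0.03 m).
It also fails if it takes over 64 s, if anything falls off the work surface, if the arm or the gripper's body presses on something with over 40 N, if the wrist force passes 120 N, or if a joint passes its speed limit or range.

## Working session

There is one attempt and no reset: what is moved stays moved. The work goes in short steps, Python scripts to look and compute and a tool call to move; the robot and the scene stay as the last step left them, time stands still between calls to the robot, and variables do not carry over. Pictures are saved under pics/ and viewed, about 8 in all and at most 12, crops included, and the job is handed in when it is done.

Besides the shell and the picture viewer there is one more tool, called as name(argument=value, ...), one argument or row to a line, values as JSON. carry_out: Moves the arm, as the interface text tells. Shift numbers are shares of 0.5 m and turn numbers shares of 1.5 rad, none past 1 either way. Its arguments: {"type":"object","properties":{"offset":{"type":"array","items":{"type":"array","items":{"type":"number","minimum":-1,"maximum":1}}},"turn":{"type":"array","items":{"type":"array","items":{"type":"number","minimum":-1,"maximum":1}}},"hand":{"type":"number"},"force":{"type":"number"}},"required":["offset","turn"]}

```bash
mkdir -p pics; cat > h.py <<'E'
import numpy as np, cv2
from scipy.spatial.transform import Rotation as Ro
from bench import r, imaging, look_for, outline_of
def w(cam,f,q,n=2):
    out=[]
    for d in look_for(q,cam)[:n]:
        out.append((round(d['score'],2),np.round(f['R'].T@(np.array(d['xyz'])-f['t']),4)))
    return out
def save(f,name): cv2.imwrite('pics/'+name,f['pixels'][:,:,::-1])
def proj(f,X):
    c=f['R']@np.array(X)+f['t']; return np.array([f['fx']*c[0]/c[2]+f['cx'],f['fy']*c[1]/c[2]+f['cy']])
E
python3 - <<'E'
from h import *
for c in ['top','side']:
    f=imaging.grab_frame(c); save(f,c+'0.png')
    print(c,np.round(f['R'],3).tolist(),np.round(f['t'],3),f['fx'],f['cx'],f['cy'])
    for q in ['case','hinge_line','free_cell','tin_mid','stock1_mid','stock2_mid','knee_knob','lid_ledge','stay_pin','chuck1','chuck2','oil','tape','driver','spanner']:
        print(q,[(s,x.tolist()) for s,x in w(c,f,q)])
o=r.get_obs(); print(o)
E
```

```text
top [[0.024, -1.0, 0.009], [-0.994, -0.025, -0.11], [0.11, -0.007, -0.994]] [-0.062  0.585  1.647] 539.9542066519479 321.46104446229685 242.5122237350279
case [(0.59, [0.522, 0.082, 0.1161])]
hinge_line [(0.87, [0.522, 0.083, 0.1137])]
free_cell [(0.6, [0.4473, 0.0462, 0.004]), (0.28, [0.608, -0.1781, 0.01])]
tin_mid [(0.53, [0.4269, -0.2916, 0.0935])]
stock1_mid [(0.59, [0.596, 0.0863, 0.0933]), (0.17, [0.5248, 0.0823, 0.1109])]
stock2_mid [(0.57, [0.5271, 0.0682, 0.0967])]
knee_knob [(0.62, [0.6661, 0.1038, 0.123])]
lid_ledge [(0.65, [0.5067, 0.1278, 0.2488]), (0.32, [0.624, 0.3508, 0.024])]
stay_pin [(0.58, [0.5242, 0.0834, 0.1096])]
chuck1 [(0.62, [0.6371, -0.2853, 0.0769]), (0.59, [0.4933, -0.463, 0.0763])]
chuck2 [(0.62, [0.6371, -0.2853, 0.0769]), (0.59, [0.4933, -0.463, 0.0763])]
oil [(0.65, [0.4889, 0.3474, 0.1115])]
tape [(0.94, [0.6215, 0.351, 0.0246])]
driver [(0.9, [0.5378, -0.402, 0.0241])]
spanner [(0.92, [0.609, -0.1781, 0.006]), (0.52, [0.664, 0.1045, 0.1235])]
side [[0.553, -0.833, -0.013], [-0.678, -0.441, -0.588], [0.484, 0.334, -0.809]] [-0.357  0.48   1.04 ] 539
[... 948 characters left out ...]
ck': 1.6, 'joints': array([-1.20909726,  0.47701453,  0.02239179,  1.55539563, -0.01149322,
        1.1092899 , -0.08309675]), 'qvel': array([ 1.39028296e-03, -1.14925036e-05,  1.11662983e-03, -2.08659644e-04,
       -7.03924220e-05,  1.55571991e-03, -3.54935246e-05]), 'tau': array([-3.25994097e-04, -5.96311569e+01,  1.60622131e+00, -2.81541038e+01,
        1.24130520e-02,  1.59214971e-03,  4.63264968e-06]), 'tcp_pos': array([0.30557779, 0.60189324, 0.24529985]), 'orientation': array([-7.31200564e-01, -3.05530732e+00, -3.53850281e-05]), 'contact_force': array([ 0.04149108, -0.19009746,  0.43572261]), 'moment': array([ 0.00487667, -0.00922709, -0.03047904]), 'grip_width': 0.08550480998976259}
```

View pics/top0.png

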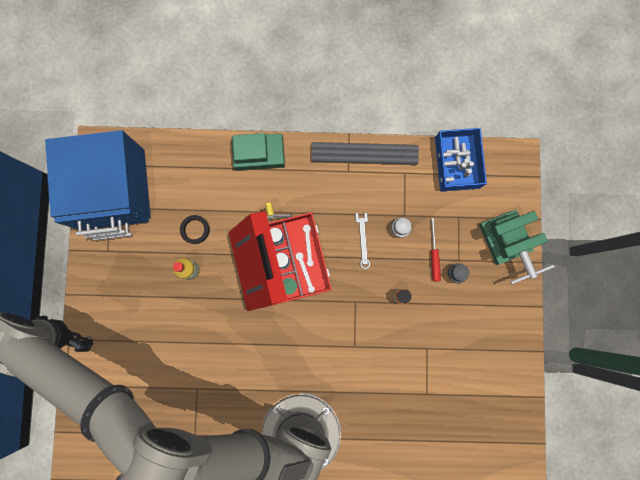

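View pics/side0.png

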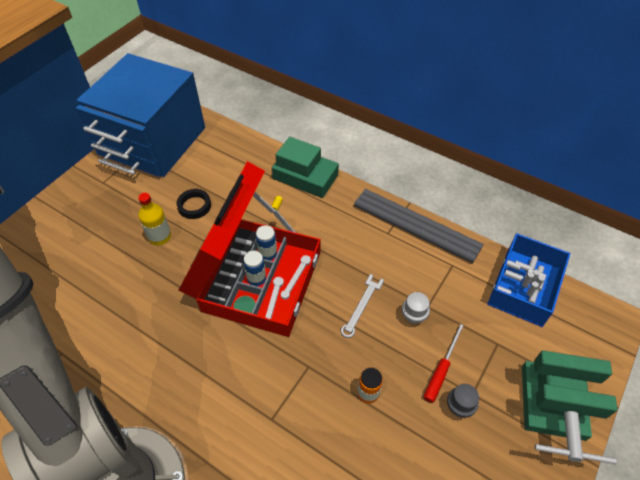

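The side and top views show the case with its free cell (green disc) nearest the robot. The two blue tins and the knob are on the far side, and the orange tin is at about (0.425, -0.295). Next I'll refine the case and tin poses and overlay them on the picture.

```bash
cat >> h.py <<'E'
def cw(p,X):  # case pose p=(x,y,yaw), point in case frame (m)
    c,s=np.cos(p[2]),np.sin(p[2]); return np.array([p[0]+c*X[0]-s*X[1],p[1]+s*X[0]+c*X[1],X[2]])
def cylmask(f,x,y,h=.09,rad=.023,z0=0):
    a=np.linspace(0,2*np.pi,40)
    P=np.array([proj(f,[x+rad*np.cos(t),y+rad*np.sin(t),z]) for t in a for z in(z0,z0+h)])
    m=np.zeros((480,640),np.uint8); cv2.fillConvexPoly(m,cv2.convexHull(np.round(P*16).astype(np.int32)),1,shift=4); return m>0
E
cat > m1.py <<'E'
from h import *
from scipy.optimize import minimize,least_squares
fs={c:imaging.grab_frame(c) for c in('top','side')}
M={}
for c in fs:
    L=outline_of('tin_mid',c); print(c,[(round(d['score'],2),int(d['region'].sum()),[int(v) for v in np.argwhere(d['region']).mean(0)]) for d in L]); M[c]=L[0]['region']
def cost(q):
    s=0
    for c in fs:
        m=cylmask(fs[c],*q); s+=1-(m&M[c]).sum()/max(1,(m|M[c]).sum())
    return s
best=min(((cost((x,y)),x,y) for x in np.arange(.405,.446,.002) for y in np.arange(-.315,-.27,.002)))
print('tin',best)
# case: refine from knob,disc,stock caps
obs=[((-.078,.015,.004),(.4485,.047)),((.154,.011,.125),(.664,.106)),((.078,.015,.094),(.5945,.086))]
p=least_squares(lambda p:np.concatenate([cw(p,a)[:2]-b for a,b in obs]),[.52,.05,.24]).x
print('case0',p)
np.save('case0.npy',p)
def draw(p,name):
    ims=[]
    for c,(u0,v0,u1,v1) in {'top':(215,190,345,320),'side':(170,150,330,340)}.items():
        k=400/(u1-u0) if c=='top' else 400/(u1-u0)
        im=cv2.resize(fs[c]['pixels'][v0:v1,u0:u1,::-1],None,fx=k,fy=k,interpolation=cv2.INTER_CUBIC)
        def L(pts,col):
            q=np.array([(proj(fs[c],cw(p,a))-(u0-.5,v0-.5))*k for a in pts]); cv2.polylines(im,[np.round(q).astype(np.int32)],False,col,1)
        for z in(.06,):
            L([(s*.123,t*.11,z) for s,t in((-1,-1),(1,-1),(1,1),(-1,1),(-1,-1))],(0,255,0))
        L([(-.078+.026*np.cos(t),.015+.026*np.sin(t),.004) for t in np.linspace(0,6.3,30)],(255,255,0))
        for xx in(0,.078): L([(xx+.023*np.cos(t),.015+.023*np.sin(t),.094) for t in np.linspace(0,6.3,30)],(255,0,255))
        L([(.134,.011,.115),(.172,.011,.115)],(255,0,0))
        cc=np.cos(np.radians(65));ss=np.sin(np.radians(65))
        led=lambda xx,u,v:(xx,.11-u*cc+v*ss,.06+u*ss+v*cc)
        L([led(-.06,.237,.045),led(.06,.237,.045)],(255,0,0))
        ims.append(im[:480])
    H=max(i.shape[0] for i in ims); ims=[cv2.copyMakeBorder(i,0,H-i.shape[0],0,0,0) for i in ims]
    cv2.imwrite('pics/'+name,np.hstack(ims))
draw(p,'ov1.png')
E
python3 m1.py
```

```text
top [(0.71, 258, [295, 401]), (0.16, 396, [228, 194])]
side [(0.96, 686, [384, 369])]
tin (np.float64(0.20873212808696684), np.float64(0.42700000000000005), np.float64(-0.295))
case0 [0.52346804 0.05230374 0.28092763]
```

View pics/ov1.png

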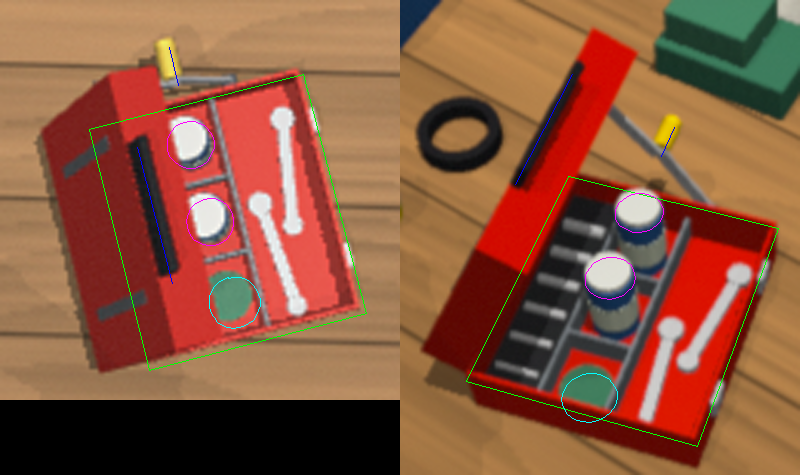

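The overlay is close but a few mm off. I'll refine it with pixel points read from this picture.

```bash
cat > m2.py <<'E'
exec(open('m1.py').read().split('M={}')[0])
k={'top':400/130,'side':2.5};o={'top':(215,190),'side':(170,150)}
P=[('top',(.123,-.11,.06),(301,72)),('top',(-.123,-.11,.06),(364,312)),('side',(.123,-.11,.06),(377,227)),('side',(-.123,-.11,.06),(297,446)),
('top',(.078,.015,.094),(188,138)),('top',(0,.015,.094),(208,217)),('side',(.078,.015,.094),(238,209)),('side',(0,.015,.094),(209,273)),('side',(-.123,.11,.06),(68,382)),('top',(-.052,.015,.004),(231,271)),('top',(-.104,.015,.004),(236,321)),('side',(-.052,.015,.004),(188,361+4))][:11]
P+=[('top',(.134,.011,.115),(175,83)),('top',(.172,.011,.115),(165,43)),('side',(.134,.011,.115),(260,143)),('side',(.172,.011,.115),(275,117))]
def res(p):
    return np.concatenate([proj(fs[c],cw(p,a))-(np.array(q)/k[c]+o[c]-.5) for c,a,q in P])
s=least_squares(res,np.load('case0.npy'),loss='soft_l1')
print(s.x); print(np.round(s.fun.reshape(-1,2),1).tolist()); np.save('case.npy',s.x); p=s.x
for n,a in dict(free=(-.078,.015,.004),s0=(0,.015,.049),s1=(.078,.015,.049),knob=(.154,.011,.115),hinge=(0,.11,.06)).items(): print(n,np.round(cw(p,a),4))
o_=r.get_obs();print(Ro.from_rotvec(o_['orientation']).as_matrix().round(3))
src=open('m1.py').read(); exec(src[src.index('def draw'):].replace("draw(p,'ov1.png')","draw(p,'ov2.png')"))
E
python3 m2.py
```

```text
[0.52684617 0.05474779 0.28244778]
[[-0.2, -0.5], [-0.1, -1.0], [0.4, -1.1], [0.1, -1.6], [-0.1, 0.9], [-0.2, 0.3], [0.4, -0.0], [0.3, 0.3], [-0.7, -1.7], [-1.7, 1.0], [0.8, 0.8], [0.2, -0.5], [0.3, 0.3], [0.4, 3.7], [-0.4, 2.6]]
free [0.4478 0.0474 0.004 ]
s0 [0.5227 0.0692 0.049 ]
s1 [0.5976 0.0909 0.049 ]
knob [0.6717 0.1082 0.115 ]
hinge [0.4962 0.1604 0.06  ]
[[-0.892  0.453 -0.   ]
 [ 0.453  0.892  0.   ]
 [ 0.     0.    -1.   ]]
```

View pics/ov2.png

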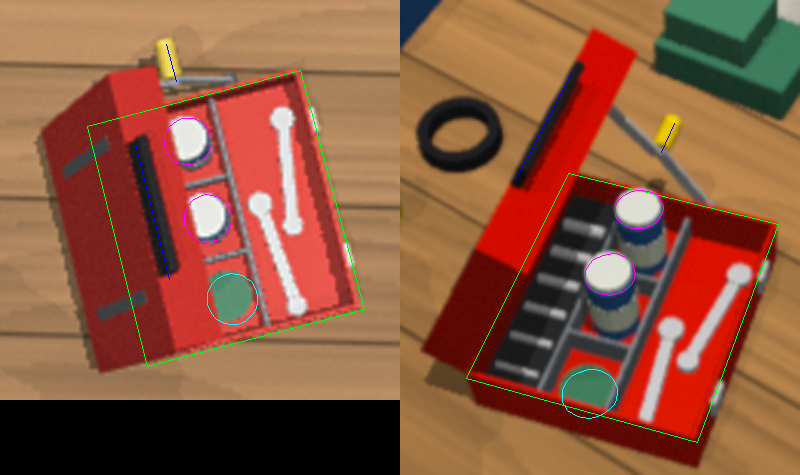

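```bash
cat >> h.py <<'E'
import sys
def Rt(tilt):  # tilt deg, finger line along case x, hand leaning to case -y
    p=np.load('case.npy'); ex=np.array([np.cos(p[2]),np.sin(p[2]),0]); ey=np.array([-ex[1],ex[0],0]); t=np.radians(tilt)
    z=np.sin(t)*ey-np.cos(t)*np.array([0,0,1]); return np.c_[np.cross(ex,z),ex,z]
def rel(tgts,p0=None,R0=None):
    o=r.get_obs(); p0=o['tcp_pos'] if p0 is None else p0; R0=Ro.from_rotvec(o['orientation']).as_matrix() if R0 is None else R0
    print('at',o['clock'],o['tcp_pos'].round(4),'F',o['contact_force'].round(1),'w',round(o['grip_width'],4),'j',o['joints'].round(2))
    for P,R in tgts:
        d=R0.T@(np.array(P)-p0); t=Ro.from_matrix(R0.T@R).as_rotvec()
        print('off',(d/.5).round(3).tolist(),'turn',(t/1.5).round(3).tolist(),'dist',round(np.linalg.norm(d),3),'deg',round(np.degrees(np.linalg.norm(t)),1))
E
python3 - <<'E'
from h import *
R=Rt(35); rel([([.40,.40,.45],R),([.45,.15,.50],R),([.45,-.1,.45],R)])
E
```

```text
at 1.9 [0.3056 0.6019 0.2453] F [ 0.9 -0.2 -0.3] w 0.0854 j [-1.21  0.48  0.02  1.56 -0.01  1.11 -0.08]
off [-0.351, -0.275, -0.409] turn [-0.167, 0.384, 0.528] dist 0.303 deg 57.9
off [-0.667, -0.675, -0.509] turn [-0.167, 0.384, 0.528] dist 0.538 deg 57.9
off [-0.893, -1.121, -0.409] turn [-0.167, 0.384, 0.528] dist 0.745 deg 57.9
```

carry_out(
  offset=[
    [-0.351,-0.275,-0.409],
    [-0.351,-0.275,-0.409],
    [-0.351,-0.275,-0.409],
    [-0.351,-0.275,-0.409],
    [-0.351,-0.275,-0.409],
    [-0.667,-0.675,-0.509],
    [-0.667,-0.675,-0.509],
    [-0.667,-0.675,-0.509],
  ],
  turn=[
    [-0.167,0.384,0.528],
    [-0.167,0.384,0.528],
    [-0.167,0.384,0.528],
    [-0.167,0.384,0.528],
    [-0.167,0.384,0.528],
    [-0.167,0.384,0.528],
    [-0.167,0.384,0.528],
    [-0.167,0.384,0.528],
  ],
  hand=0,
)

```text
clock: 2.7
tcp_pos: [0.4164, 0.2907, 0.4567]
orientation: [-1.572, -2.081, -0.498]
contact_force: [1.4, -0.9, 0.3]
grip_width: 0.0854
```

```bash
python3 - <<'E'
from h import *
R=Rt(35); rel([([.45,.15,.50],R),([.45,-.2,.35],R)])
print(Ro.from_rotvec(r.get_obs()['orientation']).as_matrix().round(3),R.round(3))
E
```

```text
at 2.7 [0.4164 0.2907 0.4567] F [ 1.4 -0.9  0.3] w 0.0854 j [-0.63  0.02  0.26  1.8  -0.64  1.32  0.07]
off [-0.187, -0.012, -0.237] turn [0.002, -0.002, -0.003] dist 0.151 deg 0.4
off [-0.91, -0.203, -0.379] turn [0.002, -0.002, -0.003] dist 0.503 deg 0.4
[[-0.223  0.962 -0.157]
 [ 0.787  0.273  0.554]
 [ 0.576 -0.    -0.818]] [[-0.228  0.96  -0.16 ]
 [ 0.787  0.279  0.551]
 [ 0.574  0.    -0.819]]
```

carry_out(
  offset=[
    [-0.187,-0.012,-0.237],
    [-0.187,-0.012,-0.237],
    [-0.187,-0.012,-0.237],
    [-0.91,-0.203,-0.379],
    [-0.91,-0.203,-0.379],
    [-0.91,-0.203,-0.379],
    [-0.91,-0.203,-0.379],
    [-0.91,-0.203,-0.379],
  ],
  turn=[
    [0.002,-0.002,-0.003],
    [0.002,-0.002,-0.003],
    [0.002,-0.002,-0.003],
    [0.002,-0.002,-0.003],
    [0.002,-0.002,-0.003],
    [0.002,-0.002,-0.003],
    [0.002,-0.002,-0.003],
    [0.002,-0.002,-0.003],
  ],
)

```text
clock: 3.5
tcp_pos: [0.4519, -0.0767, 0.4014]
orientation: [-1.562, -2.094, -0.492]
contact_force: [1.1, 0.2, -0.3]
grip_width: 0.0854
```

```bash
python3 - <<'E'
from h import *
R=Rt(35); z=R[:,2]
T=np.array([.427,-.295,.070])+.005*z
rel([(T-.11*z,R),(T,R)])
E
```

```text
at 3.5 [ 0.4519 -0.0767  0.4014] F [ 1.1  0.2 -0.3] w 0.0854 j [-0.16  0.22  0.62  1.74 -0.56  1.67  0.83]
off [-0.711, -0.174, 0.103] turn [-0.001, 0.002, 0.004] dist 0.37 deg 0.4
off [-0.71, -0.173, 0.323] turn [-0.001, 0.002, 0.004] dist 0.4 deg 0.4
```

carry_out(
  offset=[
    [-0.711,-0.174,0.103],
    [-0.711,-0.174,0.103],
    [-0.711,-0.174,0.103],
    [-0.711,-0.174,0.103],
    [-0.711,-0.174,0.103],
    [-0.711,-0.174,0.103],
    [-0.711,-0.174,0.103],
    [-0.711,-0.174,0.103],
  ],
  turn=[
    [-0.001,0.002,0.004],
    [-0.001,0.002,0.004],
    [-0.001,0.002,0.004],
    [-0.001,0.002,0.004],
    [-0.001,0.002,0.004],
    [-0.001,0.002,0.004],
    [-0.001,0.002,0.004],
    [-0.001,0.002,0.004],
  ],
)

```text
clock: 4.3
tcp_pos: [0.4415, -0.3537, 0.1527]
orientation: [-1.57, -2.08, -0.49]
contact_force: [-0.1, -0.3, 0.6]
grip_width: 0.0853
```

```bash
python3 - <<'E'
from h import *
R=Rt(35); z=R[:,2]
T=np.array([.427,-.295,.070])+.005*z
rel([(T-.11*z,R),(T-.04*z,R),(T,R)])
f=imaging.grab_frame('wrist')
print(w('wrist',f,'tin_mid'))
c=imaging.grab_frame('side'); print(w('side',c,'tin_mid'))
save(f,'w1.png')
E
```

```text
at 4.3 [ 0.4415 -0.3537  0.1527] F [-0.1 -0.3  0.6] w 0.0853 j [ 0.34  0.79  0.62  1.58 -0.62  1.56  1.44]
off [0.004, 0.005, -0.005] turn [-0.002, -0.001, -0.004] dist 0.004 deg 0.4
off [0.004, 0.005, 0.135] turn [-0.002, -0.001, -0.004] dist 0.067 deg 0.4
off [0.004, 0.005, 0.215] turn [-0.002, -0.001, -0.004] dist 0.107 deg 0.4
[(0.78, array([ 0.4303, -0.3041,  0.0918]))]
[(0.62, array([ 0.4173, -0.2977,  0.0851])), (0.19, array([ 0.6224, -0.2997,  0.0634]))]
```

View pics/w1.png

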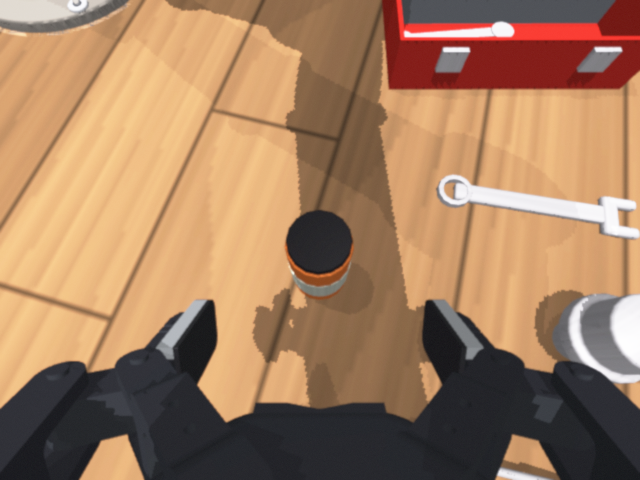

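The tin's black top is at (320, 243), midway between the pads at about 190 and 450. The aim is good, so I'll descend.

carry_out(
  offset=[
    [0.004,0.005,0.08],
    [0.004,0.005,0.135],
    [0.004,0.005,0.175],
    [0.004,0.005,0.215],
    [0.004,0.005,0.215],
    [0.004,0.005,0.215],
    [0.004,0.005,0.215],
  ],
  turn=[
    [-0.002,-0.001,-0.004],
    [-0.002,-0.001,-0.004],
    [-0.002,-0.001,-0.004],
    [-0.002,-0.001,-0.004],
    [-0.002,-0.001,-0.004],
    [-0.002,-0.001,-0.004],
    [-0.002,-0.001,-0.004],
  ],
)

```text
clock: 5.2
tcp_pos: [0.4291, -0.2904, 0.0709]
orientation: [-1.565, -2.095, -0.498]
contact_force: [0.2, -1.0, 0.3]
grip_width: 0.0858
```

carry_out(
  offset=[
    [0,0,0],
    [0,0,0],
    [0,0,0],
    [0,0,0],
    [0,0,0],
    [0,0,0],
    [0,0,0],
    [0,0,0],
  ],
  turn=[
    [0,0,0],
    [0,0,0],
    [0,0,0],
    [0,0,0],
    [0,0,0],
    [0,0,0],
    [0,0,0],
    [0,0,0],
  ],
  hand=1,
  force=40,
)

```text
clock: 6.0
tcp_pos: [0.4278, -0.29, 0.0699]
orientation: [-1.565, -2.092, -0.497]
contact_force: [-2.3, -1.9, 5.2]
grip_width: 0.0455
```

```bash
python3 - <<'E'
from h import *
R=Rt(35); z=R[:,2]
o=r.get_obs(); p=o['tcp_pos']
up=p+[0,0,.10]
F=cw(np.load('case.npy'),(-.078,.015,0)); G=np.array([.427,-.295,.0])
d=F-G
rel([(up,R),(up+d*.5,R),(up+d,R)])
f=imaging.grab_frame('side'); save(f,'s2.png')
E
```

```text
at 6.0 [ 0.4278 -0.29    0.0699] F [-2.3 -1.9  5.2] w 0.0455 j [ 0.29  0.82  0.57  1.75 -0.68  1.36  1.5 ]
off [0.115, 0.001, -0.164] turn [0.001, 0.001, 0.003] dist 0.1 deg 0.3
off [0.379, 0.117, 0.021] turn [0.001, 0.001, 0.003] dist 0.199 deg 0.3
off [0.643, 0.233, 0.206] turn [0.001, 0.001, 0.003] dist 0.357 deg 0.3
```

carry_out(
  offset=[
    [0.03,0,-0.04],
    [0.07,0,-0.1],
    [0.115,0.001,-0.164],
    [0.115,0.001,-0.164],
    [0.115,0.001,-0.164],
  ],
  turn=[
    [0,0,0],
    [0,0,0],
    [0,0,0],
    [0,0,0],
    [0,0,0],
  ],
)

```text
clock: 6.55
tcp_pos: [0.4285, -0.2895, 0.1695]
orientation: [-1.565, -2.094, -0.497]
contact_force: [0.4, 1.1, -2.9]
grip_width: 0.0457
```

```bash
cat > t.py <<'E'
from h import *
# tin pose in hand: fit x,y,z and tilt about ex,ey from masks
from scipy.optimize import minimize
fs={c:imaging.grab_frame(c) for c in('top','side')}
M={}
for c in fs:
    L=outline_of('tin_mid',c); print(c,[(round(d['score'],2),int(d['region'].sum()),[int(v) for v in np.argwhere(d['region']).mean(0)],w(c,fs[c],'tin_mid',1)) for d in L[:1]])
f=fs['side']; o=r.get_obs(); u,v=proj(f,o['tcp_pos']).astype(int)
u=np.clip(u,80,560);v=np.clip(v,80,400)
cv2.imwrite('pics/'+sys.argv[1],cv2.resize(f['pixels'][v-80:v+80,u-80:u+80,::-1],None,fx=3.5,fy=3.5,interpolation=cv2.INTER_CUBIC))
print(o['tcp_pos'],o['grip_width'],o['contact_force'])
E
python3 t.py s3.png
```

```text
top [(0.67, 270, [294, 406], [(0.74, array([ 0.4331, -0.2886,  0.1928]))])]
side [(0.89, 474, [359, 371], [(0.65, array([ 0.4218, -0.2893,  0.1865]))])]
[ 0.42774476 -0.28897903  0.16840555] 0.04551008654939723 [ 0.26342332  0.18633634 -1.62553625]
```

View pics/s3.png

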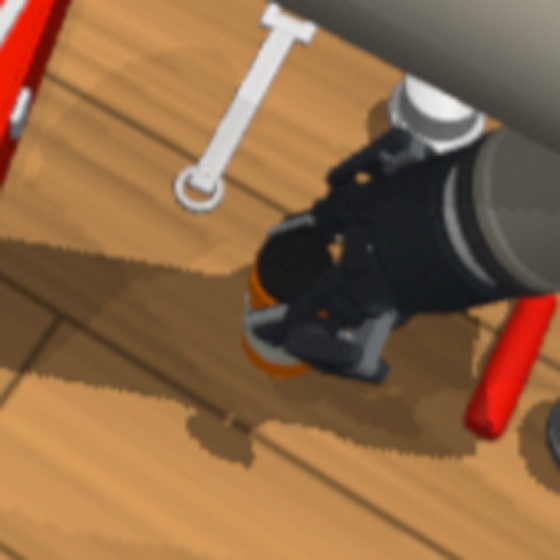

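```bash
python3 - <<'E'
from h import *
f=imaging.grab_frame('side'); o=r.get_obs(); R=Ro.from_rotvec(o['orientation']).as_matrix()
g=o['tcp_pos']-.005*R[:,2]; 
u,v=proj(f,o['tcp_pos']).astype(int)
im=cv2.resize(f['pixels'][v-80:v+80,u-80:u+80,::-1],None,fx=3.5,fy=3.5,interpolation=cv2.INTER_CUBIC)
ey=-Rt(0)[:,0]*-1
def ring(c,ax,h):
    a=np.cross(ax,R[:,1]);a/=np.linalg.norm(a);b=np.cross(ax,a)
    return np.array([(proj(f,c+ax*h+.023*(np.cos(t)*a+np.sin(t)*b))-(u-80.5,v-80.5))*3.5 for t in np.linspace(0,6.3,40)])
for deg,col in((0,(0,255,0)),(15,(255,255,0))):
    ax=Ro.from_rotvec(R[:,1]*np.radians(deg)).apply([0,0,1])
    for h in(-.07,.02): cv2.polylines(im,[ring(g,ax,h).round().astype(np.int32)],False,col,1)
fw=imaging.grab_frame('wrist')
k=cv2.resize(fw['pixels'][120:480,80:560,::-1],None,fx=.5,fy=.5); 
for h in (.02,-.07):
    P=np.array([proj(fw,g+[.023*np.cos(t),.023*np.sin(t),h]) for t in np.linspace(0,6.3,40)]); cv2.polylines(k,[((P-(80,120))*.5).round().astype(np.int32)],False,(0,255,0),1)
c=np.zeros((560,240,3),np.uint8); c[:180]=k
cv2.imwrite('pics/s4.png',np.hstack([im,c]))
E
```

```text
(no output)
```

View pics/s4.png

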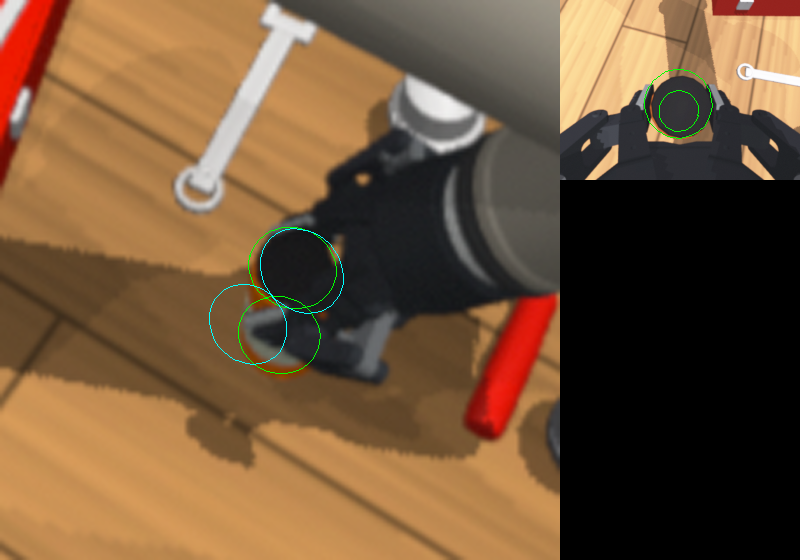

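```bash
python3 - <<'E'
from h import *
R=Rt(35); z=R[:,2]
F=cw(np.load('case.npy'),(-.078,.0155,0)); T=F+.005*z; 
print(T)
A=T.copy();A[2]=.160;B=T.copy();B[2]=.0735
rel([(A,R),(B,R)])
E
```

```text
[ 0.44681757  0.0506487  -0.00409576]
at 6.95 [ 0.4279 -0.2892  0.1688] F [-0.3 -0.9 -2.8] w 0.0453 j [ 0.25  0.68  0.63  1.72 -0.61  1.5   1.41]
off [0.515, 0.228, 0.383] turn [0.001, 0.0, 0.003] dist 0.341 deg 0.3
off [0.416, 0.227, 0.525] turn [0.001, 0.0, 0.003] dist 0.353 deg 0.3
```

carry_out(
  offset=[
    [0.06,0.027,0.045],
    [0.13,0.057,0.096],
    [0.2,0.088,0.149],
    [0.27,0.12,0.2],
    [0.34,0.151,0.253],
    [0.41,0.182,0.305],
    [0.475,0.21,0.353],
    [0.515,0.228,0.383],
  ],
  turn=[
    [0,0,0],
    [0,0,0],
    [0,0,0],
    [0,0,0],
    [0,0,0],
    [0.001,0,0.003],
    [0.001,0,0.003],
    [0.001,0,0.003],
  ],
)

```text
clock: 7.75
tcp_pos: [0.4465, 0.0539, 0.1605]
orientation: [-1.563, -2.089, -0.494]
contact_force: [0.7, 0.0, -2.7]
grip_width: 0.0454
```

carry_out(
  offset=[
    [0,0,0],
    [0,0,0],
  ],
  turn=[
    [0,0,0],
    [0,0,0],
  ],
)

```text
clock: 7.95
tcp_pos: [0.447, 0.0506, 0.1604]
orientation: [-1.566, -2.089, -0.493]
contact_force: [-0.5, -0.7, -2.3]
grip_width: 0.0455
```

```bash
python3 - <<'E'
from h import *
R=Rt(35); z=R[:,2]
F=cw(np.load('case.npy'),(-.078,.0155,0)); T=F+.005*z; 
B=T.copy();B[2]=.110;C=T.copy();C[2]=.0735
rel([(B,R),(C,R)])
f=imaging.grab_frame('side'); print(w('side',f,'tin_mid'))
fw=imaging.grab_frame('wrist'); print(w('wrist',fw,'tin_mid'),w('wrist',fw,'free_cell'),w('wrist',fw,'stock1_mid'))
a=cv2.resize(f['pixels'][150:350,150:350,::-1],(400,400),interpolation=cv2.INTER_CUBIC)
cv2.imwrite('pics/s5.png',np.hstack([a,cv2.resize(fw['pixels'][:,:,::-1],(400,300)) if 0 else cv2.copyMakeBorder(cv2.resize(fw['pixels'][:,:,::-1],(400,300)),0,100,0,0,0)]))
E
```

```text
at 7.95 [0.447  0.0506 0.1604] F [-0.5 -0.7 -2.3] w 0.0455 j [-0.29  0.44  0.51  2.09 -0.82  1.16  1.03]
off [-0.058, -0.0, 0.083] turn [-0.0, 0.001, 0.001] dist 0.05 deg 0.1
off [-0.099, -0.001, 0.143] turn [-0.0, 0.001, 0.001] dist 0.087 deg 0.1
[(0.58, array([0.4399, 0.0457, 0.1265]))]
[(0.76, array([0.4519, 0.046 , 0.1819]))] [(0.28, array([0.4468, 0.0694, 0.2662])), (0.19, array([0.4433, 0.0693, 0.2693]))] [(0.86, array([0.5874, 0.0901, 0.0963])), (0.7, array([0.66  , 0.0666, 0.052 ]))]
```

View pics/s5.png

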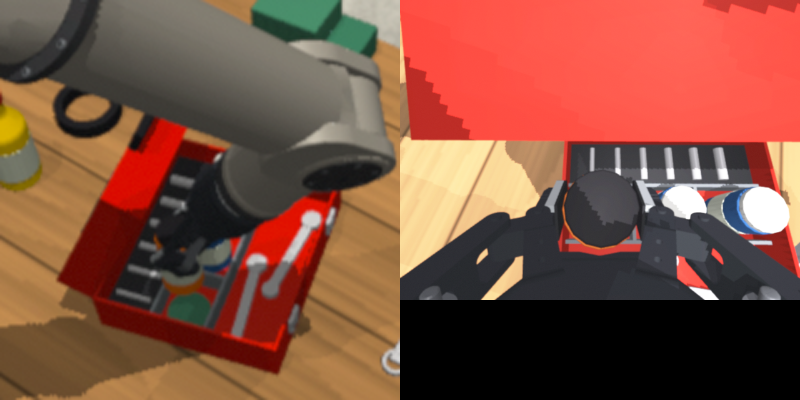

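The tin hovers over the cell, and the finger to its right still has clearance from the blue tin. Lowering slowly.

carry_out(
  offset=[
    [-0.03,0,0.042],
    [-0.058,0,0.083],
    [-0.075,0,0.108],
    [-0.085,0,0.123],
    [-0.093,-0.001,0.135],
    [-0.096,-0.001,0.139],
    [-0.099,-0.001,0.143],
    [-0.099,-0.001,0.143],
  ],
  turn=[
    [0,0,0],
    [0,0,0],
    [0,0,0],
    [0,0,0],
    [0,0,0],
    [0,0,0],
    [0,0,0],
    [0,0,0],
  ],
)

```text
clock: 9.05
tcp_pos: [0.447, 0.0507, 0.0741]
orientation: [-1.567, -2.088, -0.495]
contact_force: [-0.2, -0.2, -1.2]
grip_width: 0.0453
```

```bash
python3 - <<'E'
from h import *
R=Rt(35);o=r.get_obs(); rel([(o['tcp_pos']-[0,0,.003],R)])
f=imaging.grab_frame('side'); print(w('side',f,'tin_mid'))
print(r.get_obs()['contact_force'],r.get_obs()['tcp_pos'])
E
```

```text
at 9.05 [0.447  0.0507 0.0741] F [-0.2 -0.2 -1.2] w 0.0453 j [-0.23  0.6   0.44  2.12 -0.94  1.05  1.2 ]
off [-0.003, -0.0, 0.005] turn [0.001, 0.001, 0.001] dist 0.003 deg 0.1
[(0.71, array([0.4426, 0.0496, 0.0975]))]
[-0.61254948 -0.10118571 -0.10344227] [0.44699685 0.05068618 0.07404736]
```

carry_out(
  offset=[
    [-0.002,0,0.004],
    [-0.002,0,0.004],
    [-0.002,0,0.004],
  ],
  turn=[
    [0,0,0],
    [0,0,0],
    [0,0,0],
  ],
)

```text
clock: 9.45
tcp_pos: [0.4468, 0.0513, 0.0732]
orientation: [-1.566, -2.087, -0.498]
contact_force: [-3.3, -2.6, 14.9]
grip_width: 0.0454
```

carry_out(
  offset=[
    [0,0,0],
    [0,0,0],
    [0,0,0],
    [0,0,0],
    [0,0,0],
  ],
  turn=[
    [0,0,0],
    [0,0,0],
    [0,0,0],
    [0,0,0],
    [0,0,0],
  ],
  hand=0.38,
)

```text
clock: 9.95
tcp_pos: [0.4465, 0.051, 0.0713]
orientation: [-1.568, -2.088, -0.494]
contact_force: [-1.1, -0.7, 0.5]
grip_width: 0.0529
```

carry_out(
  offset=[
    [0,0,-0.03],
    [0,0,-0.07],
    [0,0,-0.13],
    [0,0,-0.2],
    [0,0,-0.28],
    [0,0,-0.28],
    [0,0,-0.28],
  ],
  turn=[
    [0,0,0],
    [0,0,0],
    [0,0,0],
    [0,0,0],
    [0,0,0],
    [0,0,0],
    [0,0,0],
  ],
)

```text
clock: 10.65
tcp_pos: [0.4696, -0.027, 0.1871]
orientation: [-1.57, -2.089, -0.496]
contact_force: [-1.2, 0.2, 0.4]
grip_width: 0.0529
```

```bash
python3 - <<'E'
from h import *
p=np.load('case.npy'); R=Rt(35);rel([])
f=imaging.grab_frame('side'); print([w('side',f,q) for q in('tin_mid','stock1_mid','stock2_mid','knee_knob')])
fw=imaging.grab_frame('wrist'); print([w('wrist',fw,q) for q in('tin_mid','stock1_mid','stock2_mid','knee_knob')])
def ov(im,fr,pts,off,k,col):
    P=(np.array([proj(fr,q) for q in pts])-off)*k; cv2.polylines(im,[P.round().astype(np.int32)],False,col,1)
a=cv2.resize(f['pixels'][150:350,170:330,::-1],(400,500),interpolation=cv2.INTER_CUBIC); b=fw['pixels'][:,:,::-1].copy()
for z in(.004,.094):
  pts=[cw(p,(-.078+.023*np.cos(t),.015+.023*np.sin(t),z)) for t in np.linspace(0,6.3,30)]
  ov(a,f,pts,(170,150),2.5,(0,255,0)); ov(b,fw,pts,(0,0),1,(0,255,0))
kn=[cw(p,(x,.011,.115)) for x in(.134,.172)]
ov(a,f,kn,(170,150),2.5,(255,0,0)); ov(b,fw,kn,(0,0),1,(255,0,0))
b=cv2.copyMakeBorder(cv2.resize(b,(400,300)),0,200,0,0,0)
cv2.imwrite('pics/s6.png',np.hstack([a,b]))
E
```

```text
at 10.65 [ 0.4696 -0.027   0.1871] F [-1.2  0.2  0.4] w 0.0529 j [-0.18  0.47  0.56  1.97 -0.75  1.3   1.07]
[[(0.68, array([0.4428, 0.0383, 0.0838])), (0.58, array([ 0.6005, -0.1743,  0.0078]))], [(0.76, array([0.5918, 0.0823, 0.0785])), (0.62, array([ 0.4931, -0.4698,  0.0731]))], [(0.84, array([0.5127, 0.0694, 0.0827]))], [(0.43, array([0.6618, 0.0801, 0.0785]))]]
[[(0.55, array([0.452 , 0.0394, 0.0972]))], [(0.66, array([0.5891, 0.0878, 0.0874]))], [(0.67, array([0.5236, 0.064 , 0.0942]))], [(0.78, array([0.6561, 0.0868, 0.0938])), (0.66, array([0.5013, 0.1339, 0.0693]))]]
```

View pics/s6.png

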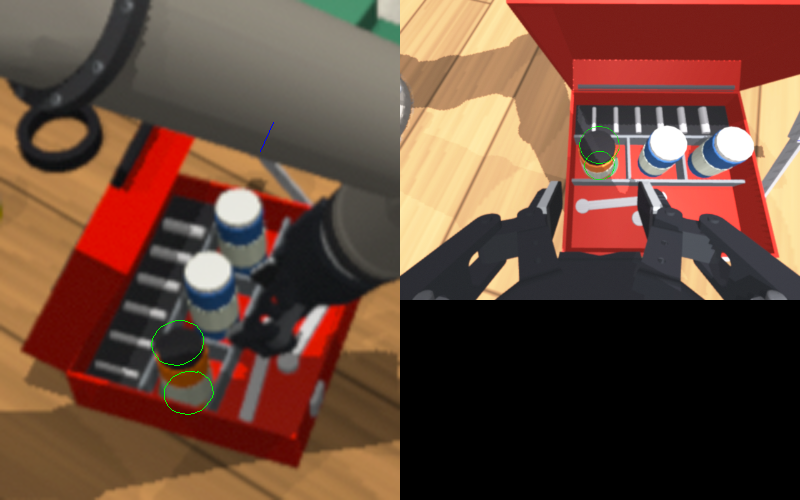

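The tin stands upright in its cell and the blue tins haven't moved. The knob is next: I'll shut the hand, tilt to 40° and go to a pre-contact pose.

```bash
python3 - <<'E'
from h import *
p=np.load('case.npy'); R=Rt(40); K=cw(p,(.160,.011,.118)); rel([(K-.074*R[:,2],R)])
E
```

```text
at 11.15 [ 0.4687 -0.0258  0.1858] F [-0.5  1.   0.2] w 0.053 j [-0.18  0.47  0.56  1.98 -0.75  1.3   1.07]
off [0.027, 0.477, 0.046] turn [-0.0, 0.059, 0.0] dist 0.24 deg 5.1
```

carry_out(
  offset=[
    [0.027,0.477,0.046],
    [0.027,0.477,0.046],
    [0.027,0.477,0.046],
    [0.027,0.477,0.046],
    [0.027,0.477,0.046],
    [0.027,0.477,0.046],
    [0.027,0.477,0.046],
    [0.027,0.477,0.046],
  ],
  turn=[
    [0,0.059,0],
    [0,0.059,0],
    [0,0.059,0],
    [0,0.059,0],
    [0,0.059,0],
    [0,0.059,0],
    [0,0.059,0],
    [0,0.059,0],
  ],
  hand=1,
)

```text
clock: 11.95
tcp_pos: [0.6904, 0.0628, 0.1748]
orientation: [-1.52, -2.02, -0.552]
contact_force: [0.4, -0.7, 0.9]
grip_width: 0.0001
```

```bash
cat > kv.py <<'E'
from h import *
p=np.load('case.npy'); R=Rt(40); K=cw(p,(.160,.011,.118)); z=R[:,2]
rel([(K-.024*z,R)])
fw=imaging.grab_frame('wrist'); print(w('wrist',fw,'knee_knob')); f=imaging.grab_frame('side'); print(w('side',f,'knee_knob')); t=imaging.grab_frame('top'); print(w('top',t,'knee_knob'))
for fr in(fw,f,t):
    pass
b=fw['pixels'][:,:,::-1].copy()
for x in (.134,.172):
    q=[proj(fw,cw(p,(x,.011+.01*np.cos(a),.115+.01*np.sin(a)))) for a in np.linspace(0,6.3,30)]
    cv2.polylines(b,[np.round(q).astype(np.int32)],False,(255,0,0),1)
a=cv2.resize(f['pixels'][150:310,200:360,::-1],(300,300),interpolation=cv2.INTER_CUBIC); a=cv2.copyMakeBorder(a,0,75,0,0,0)
cv2.imwrite('pics/'+sys.argv[1],np.hstack([cv2.resize(b,(500,375)),a]))
E
python3 kv.py k1.png
```

```text
at 11.95 [0.6904 0.0628 0.1748] F [ 0.4 -0.7  0.9] w 0.0001 j [-0.19  0.79  0.46  1.46 -0.93  1.47  0.85]
off [0.002, 0.001, 0.102] turn [0.0, 0.0, -0.001] dist 0.051 deg 0.1
[(0.65, array([0.6537, 0.1104, 0.1222]))]
[(0.88, array([0.6602, 0.1091, 0.1241]))]
[(0.56, array([0.6633, 0.1057, 0.1236]))]
```

View pics/k1.png

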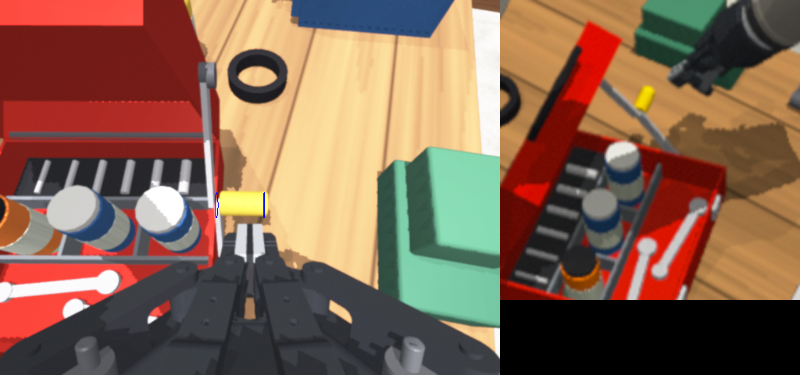

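The knob lies exactly on the modelled position, at wrist pixels (241, 204), with the shut fingertips just below it at x≈251. Next I'll work out the arc for the push.

```bash
python3 - <<'E'
from h import *
p=np.load('case.npy'); R=Rt(40); z=R[:,2]
T=[]
for s in (-.01,0,.008,.016,.024,.032,.038,.044):
    a=np.arctan2(80,51)-s/.095
    T.append((cw(p,(.160,-.04+.095*np.cos(a),.035+.095*np.sin(a)))-.023*z,R))
rel(T)
E
```

```text
at 12.25 [0.691  0.0634 0.1755] F [-0.5 -0.1  0.4] w 0.0001 j [-0.19  0.79  0.46  1.46 -0.93  1.47  0.85]
off [-0.01, -0.0, 0.09] turn [0.001, -0.0, 0.0] dist 0.045 deg 0.1
off [-0.003, -0.0, 0.109] turn [0.001, -0.0, 0.0] dist 0.055 deg 0.1
off [0.001, -0.0, 0.124] turn [0.001, -0.0, 0.0] dist 0.062 deg 0.1
off [0.004, -0.0, 0.14] turn [0.001, -0.0, 0.0] dist 0.07 deg 0.1
off [0.005, -0.0, 0.156] turn [0.001, -0.0, 0.0] dist 0.078 deg 0.1
off [0.005, -0.0, 0.172] turn [0.001, -0.0, 0.0] dist 0.086 deg 0.1
off [0.005, -0.0, 0.184] turn [0.001, -0.0, 0.0] dist 0.092 deg 0.1
off [0.003, -0.0, 0.196] turn [0.001, -0.0, 0.0] dist 0.098 deg 0.1
```

Basically a straight push along the tool's z.

carry_out(
  offset=[
    [-0.003,0,0.07],
    [-0.003,0,0.1],
    [-0.003,0,0.112],
    [0,0,0.124],
    [0.002,0,0.132],
    [0.003,0,0.14],
  ],
  turn=[
    [0,0,0],
    [0,0,0],
    [0,0,0],
    [0,0,0],
    [0,0,0],
    [0,0,0],
  ],
)

```text
clock: 12.85
tcp_pos: [0.6788, 0.1077, 0.1233]
orientation: [-1.518, -2.022, -0.554]
contact_force: [-1.2, -0.8, 3.7]
grip_width: -0.0
```

carry_out(
  offset=[
    [0.001,0,0.008],
    [0.002,0,0.016],
    [0.002,0,0.024],
    [0.002,0,0.032],
    [0.002,0,0.038],
    [0.001,0,0.044],
    [0.001,0,0.044],
  ],
  turn=[
    [0,0,0],
    [0,0,0],
    [0,0,0],
    [0,0,0],
    [0,0,0],
    [0,0,0],
    [0,0,0],
  ],
)

```text
clock: 13.55
tcp_pos: [0.6749, 0.1226, 0.1067]
orientation: [-1.517, -2.022, -0.556]
contact_force: [0.4, -0.9, 2.6]
grip_width: 0.0
```

```bash
python3 - <<'E'
from h import *
rel([])
for c in('wrist','side'):
    f=imaging.grab_frame(c); 
    if c=='wrist': b=f
    print(w(c,f,'knee_knob'),w(c,f,'lid_ledge'))
a=cv2.resize(f['pixels'][150:310,200:360,::-1],(300,300),interpolation=cv2.INTER_CUBIC); a=cv2.copyMakeBorder(a,0,75,0,0,0)
cv2.imwrite('pics/k2.png',np.hstack([cv2.resize(b['pixels'][:,:,::-1],(500,375)),a]))
E
```

```text
at 13.55 [0.6749 0.1226 0.1067] F [ 0.4 -0.9  2.6] w 0.0 j [-0.25  0.84  0.42  1.55 -0.99  1.33  0.89]
[(0.89, array([0.6432, 0.1396, 0.1546]))] [(0.9, array([0.633 , 0.1295, 0.206 ]))]
[(0.56, array([0.5171, 0.0673, 0.0821])), (0.54, array([0.6554, 0.1243, 0.0866]))] [(0.71, array([0.502 , 0.0633, 0.0483])), (0.59, array([0.4705, 0.0789, 0.2507]))]
```

View pics/k2.png

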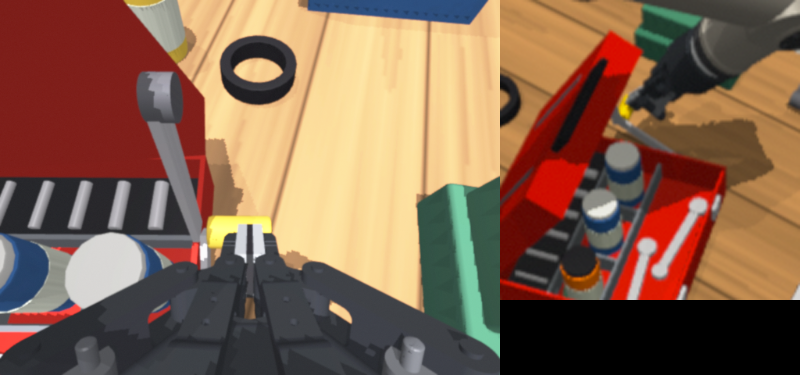

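The view shows the knob pushed in about 37 mm, to wrist pixels (240, 228), and the lid lowered a little, so the knee is broken. Now I'll back off, rise, and turn to vertical for the ledge.

carry_out(
  offset=[
    [0,0,-0.04],
    [0,0,-0.1],
    [0,0,-0.2],
    [0,0,-0.3],
    [0,0,-0.4],
    [0,0,-0.5],
    [0,0,-0.56],
    [0,0,-0.56],
  ],
  turn=[
    [0,0,0],
    [0,0,0],
    [0,0,0],
    [0,0,0],
    [0,0,0],
    [0,0,0],
    [0,0,0],
    [0,0,0],
  ],
)

```text
clock: 14.65
tcp_pos: [0.725, -0.0572, 0.3244]
orientation: [-1.528, -2.025, -0.554]
contact_force: [-1.0, -0.3, 0.6]
grip_width: 0.0002
```

```bash
cat >> h.py <<'E'
def ledge(q,u=.237,v=.045,x=0.):
    a=np.radians(65)-q; return cw(np.load('case.npy'),(x,.11-u*np.cos(a)+v*np.sin(a),.06+u*np.sin(a)+v*np.cos(a)))
E
python3 - <<'E'
from h import *
L=ledge(.19); print(L)
up=L+[0,0,.014+.10]
for t in(0,-20): rel([(up,Rt(t))])
for c in('side','top'):
    f=imaging.grab_frame(c); print(w(c,f,'lid_ledge'),w(c,f,'knee_knob'))
    L=outline_of('lid_ledge',c)
    if L:
        m=L[0]['region']; print(L[0]['score'],m.sum())
        from scipy.optimize import minimize_scalar
        b=cv2.boundingRect(m.astype(np.uint8)); print(b)
    for q in(0.1,.15,.2,.25,.3,.4): print(q,proj(f,ledge(q,x=.06)).round(1),proj(f,ledge(q,x=-.06)).round(1))
    save(f,c+'9.png')
    if c=='side':
        im=f['pixels'].astype(int); d=(im.sum(2)<110); ys,xs=np.nonzero(d[100:260,180:300]); print(len(ys))
E
```

```text
[0.52474632 0.06198348 0.27839131]
at 14.65 [ 0.725  -0.0572  0.3244] F [-1.  -0.3  0.6] w 0.0002 j [-0.03  0.77  0.52  1.14 -0.88  1.79  0.75]
off [0.349, -0.32, 0.11] turn [0.004, -0.461, -0.003] dist 0.243 deg 39.6
at 14.65 [ 0.725  -0.0572  0.3244] F [-1.  -0.3  0.6] w 0.0002 j [-0.03  0.77  0.52  1.14 -0.88  1.79  0.75]
off [0.349, -0.32, 0.11] turn [0.003, -0.693, -0.004] dist 0.243 deg 59.6
[(0.57, array([0.472 , 0.0767, 0.2525]))] [(0.48, array([0.659 , 0.1246, 0.0897])), (0.44, array([ 0.4924, -0.4678,  0.075 ]))]
0.71 61
(204, 199, 7, 15)
0.1 [249.1 182.5] [226.9 226.3]
0.15 [254.3 185.1] [232.6 229. ]
0.2 [259.5 187.8] [238.1 231.8]
0.25 [264.6 190.7] [243.5 234.8]
0.3 [269.5 193.7] [248.8 237.9]
0.4 [278.8 200. ] [258.9 244.3]
638
[] [(0.38, array([0.666 , 0.1293, 0.0918]))]
0.62 3989
(229, 211, 61, 99)
0.1 [267. 234.] [278.3 278. ]
0.15 [271.3 233.1] [282.5 277. ]
0.2 [275.5 232.3] [286.7 276. ]
0.25 [279.5 231.6] [290.7 275.1]
0.3 [283.4 230.9] [294.7 274.2]
0.4 [290.9 229.7] [302.  272.6]
```

carry_out(
  offset=[
    [0.0,-0.06,-0.1],
    [0.12,-0.15,-0.05],
    [0.349,-0.32,0.11],
    [0.349,-0.32,0.11],
    [0.349,-0.32,0.11],
    [0.349,-0.32,0.11],
    [0.349,-0.32,0.11],
    [0.349,-0.32,0.11],
  ],
  turn=[
    [0.003,-0.693,-0.004],
    [0.003,-0.693,-0.004],
    [0.003,-0.693,-0.004],
    [0.003,-0.693,-0.004],
    [0.003,-0.693,-0.004],
    [0.003,-0.693,-0.004],
    [0.003,-0.693,-0.004],
    [0.003,-0.693,-0.004],
  ],
)

```text
clock: 15.85
tcp_pos: [0.5214, 0.0726, 0.3906]
orientation: [1.692, 2.295, -0.294]
contact_force: [0.8, -0.2, -0.1]
grip_width: 0.0
```

```bash
python3 - <<'E'
from h import *
R=Rt(-20)
rel([(ledge(q)-.014*R[:,2]-g*R[:,2],R) for q,g in((.19,.1),(.19,.03),(.19,0),(.3,0))])
for c in('wrist','side'):
    f=imaging.grab_frame(c); print(w(c,f,'lid_ledge'))
    for q in (.1,.15,.2,.25,.3): print(q,proj(f,ledge(q,x=.06)).round(),proj(f,ledge(q,x=-.06)).round(),proj(f,ledge(q,x=.0)).round())
    L=outline_of('lid_ledge',c)
    if L: m=L[0]['region'].astype(np.uint8); print(L[0]['score'],m.sum(),cv2.boundingRect(m),np.argwhere(m).mean(0))
    save(f,c+'10.png')
E
```

```text
at 15.85 [0.5214 0.0726 0.3906] F [ 0.8 -0.2 -0.1] w 0.0 j [-1.11  0.12  0.73  1.79  0.27  1.3  -0.16]
off [0.056, 0.002, -0.009] turn [0.004, -0.004, 0.011] dist 0.028 deg 1.1
off [0.055, 0.001, 0.131] turn [0.004, -0.004, 0.011] dist 0.071 deg 1.1
off [0.055, 0.0, 0.191] turn [0.004, -0.004, 0.011] dist 0.099 deg 1.1
off [0.019, -0.0, 0.23] turn [0.004, -0.004, 0.011] dist 0.116 deg 1.1
[(0.88, array([0.5125, 0.1135, 0.2278]))]
0.1 [412. 189.] [224. 186.] [318. 187.]
0.15 [408. 201.] [228. 198.] [318. 200.]
0.2 [404. 211.] [232. 209.] [318. 210.]
0.25 [400. 220.] [235. 218.] [318. 219.]
0.3 [396. 228.] [239. 226.] [318. 227.]
0.85 69906 (138, 0, 368, 220) [108.5799073  323.10538437]
[(0.79, array([0.4724, 0.0794, 0.2535]))]
0.1 [249. 183.] [227. 226.] [238. 204.]
0.15 [254. 185.] [233. 229.] [244. 206.]
0.2 [260. 188.] [238. 232.] [249. 209.]
0.25 [265. 191.] [244. 235.] [254. 212.]
0.3 [269. 194.] [249. 238.] [259. 215.]
0.73 4537 (179, 168, 96, 131) [234.35508045 227.11240908]
```

```bash
python3 - <<'E'
from h import *
a=cv2.imread('pics/wrist10.png')
for u in (270,318,370): print(u,[(v,a[v,u,::-1].tolist()) for v in range(130,260,7)])
# predicted rows of u=.22 and .253 at v=.045
f=imaging.grab_frame('wrist')
for q in(.1,.15,.2,.25,.3): print(q,[proj(f,ledge(q,u=u))[1].round() for u in(.22,.253)],proj(f,ledge(q,u=.253,x=.06)).round(),proj(f,ledge(q,u=.253,x=-.06)).round())
E
```

```text
270 [(130, [218, 51, 42]), (137, [218, 50, 42]), (144, [218, 51, 43]), (151, [218, 49, 42]), (158, [217, 50, 42]), (165, [217, 49, 40]), (172, [41, 40, 44]), (179, [41, 39, 44]), (186, [38, 38, 42]), (193, [41, 40, 44]), (200, [41, 39, 44]), (207, [46, 43, 49]), (214, [55, 54, 59]), (221, [234, 184, 129]), (228, [232, 182, 128]), (235, [245, 201, 141]), (242, [229, 183, 141]), (249, [248, 246, 248]), (256, [244, 203, 144])]
318 [(130, [216, 49, 41]), (137, [200, 46, 40]), (144, [215, 49, 42]), (151, [218, 49, 40]), (158, [218, 50, 41]), (165, [218, 51, 43]), (172, [41, 38, 43]), (179, [41, 40, 44]), (186, [40, 39, 43]), (193, [41, 41, 43]), (200, [41, 41, 44]), (207, [40, 39, 43]), (214, [62, 60, 64]), (221, [251, 219, 154]), (228, [250, 216, 152]), (235, [251, 221, 156]), (242, [250, 214, 150]), (249, [242, 196, 139]), (256, [254, 254, 255])]
370 [(130, [218, 50, 42]), (137, [218, 50, 43]), (144, [218, 48, 41]), (151, [218, 51, 43]), (158, [219, 50, 43]), (165, [218, 49, 41]), (172, [46, 36, 39]), (179, [42, 40, 45]), (186, [41, 40, 44]), (193, [41, 40, 45]), (200, [40, 40, 44]), (207, [39, 39, 43]), (214, [66, 65, 70]), (221, [243, 199, 139]), (228, [243, 201, 138]), (235, [246, 204, 143]), (242, [243, 199, 138]), (249, [210, 158, 112]), (256, [227, 214, 206])]
0.1 [np.float64(154.0), np.float64(198.0)] [417. 198.] [219. 197.]
0.15 [np.float64(166.0), np.float64(211.0)] [412. 211.] [224. 210.]
0.2 [np.float64(178.0), np.float64(222.0)] [408. 222.] [229. 222.]
0.25 [np.float64(188.0), np.float64(231.0)] [404. 231.] [233. 231.]
0.3 [np.float64(196.0), np.float64(239.0)] [400. 239.] [237. 238.]
```

```bash
python3 - <<'E'
from h import *
R=Rt(-20);n=R[:,2]
rel([(ledge(.165)-.054*n,R),(ledge(.165)-.03*n,R),(ledge(.165)-.02*n,R)]+[(ledge(q)-.014*n,R) for q in(.16,.2,.24,.28,.32)])
E
```

```text
at 16.2 [0.5241 0.0643 0.3906] F [ 0.3  0.1 -1. ] w -0.0 j [-1.09  0.13  0.73  1.78  0.26  1.3  -0.15]
off [0.08, 0.0, 0.097] turn [-0.001, -0.006, 0.001] dist 0.063 deg 0.5
off [0.08, 0.0, 0.145] turn [-0.001, -0.006, 0.001] dist 0.083 deg 0.5
off [0.079, 0.0, 0.165] turn [-0.001, -0.006, 0.001] dist 0.092 deg 0.5
off [0.081, 0.0, 0.175] turn [-0.001, -0.006, 0.001] dist 0.097 deg 0.5
off [0.067, 0.0, 0.189] turn [-0.001, -0.006, 0.001] dist 0.1 deg 0.5
off [0.054, 0.0, 0.203] turn [-0.001, -0.006, 0.001] dist 0.105 deg 0.5
off [0.041, 0.0, 0.217] turn [-0.001, -0.006, 0.001] dist 0.11 deg 0.5
off [0.029, 0.0, 0.232] turn [-0.001, -0.006, 0.001] dist 0.117 deg 0.5
```

carry_out(
  offset=[
    [0.08,0,0.09],
    [0.08,0,0.13],
    [0.08,0,0.15],
    [0.08,0,0.165],
    [0.081,0,0.175],
    [0.067,0,0.189],
    [0.054,0,0.203],
    [0.041,0,0.217],
  ],
  turn=[
    [0,-0.006,0],
    [0,-0.006,0],
    [0,-0.006,0],
    [0,-0.006,0],
    [0,-0.006,0],
    [0,-0.006,0],
    [0,-0.006,0],
    [0,-0.006,0],
  ],
)

```text
clock: 17.0
tcp_pos: [0.5288, 0.0501, 0.2814]
orientation: [1.702, 2.282, -0.301]
contact_force: [0.5, 2.7, 0.7]
grip_width: -0.0002
```

```bash
cat > lid.py <<'E'
from h import *
R=Rt(-20);n=R[:,2]
f=imaging.grab_frame('wrist'); im=f['pixels'].astype(int)
for u in(270,370):
    d=np.nonzero(im[:330,u].sum(1)<170)[0]; print(u,d.min() if len(d) else None,d.max() if len(d) else None)
for q in np.array(eval(sys.argv[2])): print('pred',q,[proj(f,ledge(q,u=u))[1].round() for u in(.22,.253)])
rel([(ledge(q)-.014*n,R) for q in eval(sys.argv[1])])
E
python3 lid.py "[.28,.33,.38,.43,.48,.53,.58,.63,.68]" "[.2,.25,.3,.35]"
```

```text
270 272 329
370 273 329
pred 0.2 [np.float64(255.0), np.float64(337.0)]
pred 0.25 [np.float64(266.0), np.float64(343.0)]
pred 0.3 [np.float64(275.0), np.float64(347.0)]
pred 0.35 [np.float64(281.0), np.float64(349.0)]
at 17.05 [0.5284 0.0482 0.2808] F [-0.1  0.8  1. ] w -0.0 j [-1.02  0.24  0.73  1.94  0.22  1.04 -0.14]
off [-0.001, 0.001, -0.001] turn [-0.0, 0.001, 0.003] dist 0.001 deg 0.3
off [-0.016, 0.001, 0.018] turn [-0.0, 0.001, 0.003] dist 0.012 deg 0.3
off [-0.03, 0.0, 0.038] turn [-0.0, 0.001, 0.003] dist 0.024 deg 0.3
off [-0.043, 0.0, 0.058] turn [-0.0, 0.001, 0.003] dist 0.036 deg 0.3
off [-0.054, 0.0, 0.079] turn [-0.0, 0.001, 0.003] dist 0.048 deg 0.3
off [-0.065, 0.0, 0.1] turn [-0.0, 0.001, 0.003] dist 0.06 deg 0.3
off [-0.075, 0.0, 0.122] turn [-0.0, 0.001, 0.003] dist 0.072 deg 0.3
off [-0.084, 0.0, 0.145] turn [-0.0, 0.001, 0.003] dist 0.084 deg 0.3
off [-0.091, 0.0, 0.168] turn [-0.0, 0.001, 0.003] dist 0.096 deg 0.3
```

The lid is at about 0.285 rad and following the tip with small forces. Carrying on around the circle.

carry_out(
  offset=[
    [-0.016,0,0.018],
    [-0.03,0,0.038],
    [-0.043,0,0.058],
    [-0.054,0,0.079],
    [-0.065,0,0.1],
    [-0.075,0,0.122],
    [-0.084,0,0.145],
    [-0.091,0,0.168],
  ],
  turn=[
    [0,0,0],
    [0,0,0],
    [0,0,0],
    [0,0,0],
    [0,0,0],
    [0,0,0],
    [0,0,0],
    [0,0,0],
  ],
)

```text
clock: 17.85
tcp_pos: [0.5484, -0.0192, 0.2172]
orientation: [1.702, 2.282, -0.305]
contact_force: [-1.7, 0.4, 1.1]
grip_width: 0.0
```

```bash
python3 lid.py "[.68,.73,.78,.83,.88,.93,.98,1.03,1.08]" "[.6,.65,.7]"
```

```text
270 270 270
370 271 271
pred 0.6 [np.float64(273.0), np.float64(354.0)]
pred 0.65 [np.float64(273.0), np.float64(347.0)]
pred 0.7 [np.float64(271.0), np.float64(339.0)]
at 17.9 [ 0.5477 -0.0205  0.216 ] F [-0.5 -0.6 -0.6] w -0.0002 j [-0.86  0.35  0.72  2.    0.16  0.85  0.01]
off [-0.002, 0.002, -0.003] turn [-0.002, 0.002, 0.004] dist 0.002 deg 0.4
off [-0.008, 0.002, 0.02] turn [-0.002, 0.002, 0.004] dist 0.011 deg 0.4
off [-0.013, 0.002, 0.044] turn [-0.002, 0.002, 0.004] dist 0.023 deg 0.4
off [-0.017, 0.002, 0.068] turn [-0.002, 0.002, 0.004] dist 0.035 deg 0.4
off [-0.02, 0.002, 0.092] turn [-0.002, 0.002, 0.004] dist 0.047 deg 0.4
off [-0.022, 0.002, 0.116] turn [-0.002, 0.002, 0.004] dist 0.059 deg 0.4
off [-0.022, 0.002, 0.14] turn [-0.002, 0.002, 0.004] dist 0.071 deg 0.4
off [-0.021, 0.002, 0.164] turn [-0.002, 0.002, 0.004] dist 0.083 deg 0.4
off [-0.019, 0.002, 0.188] turn [-0.002, 0.002, 0.004] dist 0.095 deg 0.4
```

carry_out(
  offset=[
    [-0.008,0.002,0.02],
    [-0.013,0.002,0.044],
    [-0.017,0.002,0.068],
    [-0.02,0.002,0.092],
    [-0.022,0.002,0.116],
    [-0.022,0.002,0.14],
    [-0.021,0.002,0.164],
  ],
  turn=[
    [0,0,0],
    [0,0,0],
    [0,0,0],
    [0,0,0],
    [0,0,0],
    [0,0,0],
    [0,0,0],
  ],
)

```text
clock: 18.6
tcp_pos: [0.56, -0.0548, 0.1436]
orientation: [1.702, 2.282, -0.304]
contact_force: [0.8, -1.0, 0.8]
grip_width: 0.0001
```

```bash
python3 lid.py "[1.03,1.06,1.09,1.11,1.134,1.16]" "[.9,.98,1.03,1.08]"
```

```text
270 None None
370 None None
pred 0.9 [np.float64(305.0), np.float64(378.0)]
pred 0.98 [np.float64(287.0), np.float64(349.0)]
pred 1.03 [np.float64(277.0), np.float64(333.0)]
pred 1.08 [np.float64(266.0), np.float64(318.0)]
at 18.65 [ 0.5588 -0.0552  0.142 ] F [-0.3 -0.3 -0.4] w 0.0001 j [-0.73  0.48  0.67  2.04  0.09  0.67  0.09]
off [-0.004, -0.0, -0.0] turn [-0.002, 0.001, 0.005] dist 0.002 deg 0.5
off [-0.003, -0.0, 0.014] turn [-0.002, 0.001, 0.005] dist 0.007 deg 0.5
off [-0.001, -0.0, 0.029] turn [-0.002, 0.001, 0.005] dist 0.014 deg 0.5
off [0.0, 0.0, 0.038] turn [-0.002, 0.001, 0.005] dist 0.019 deg 0.5
off [0.002, 0.0, 0.05] turn [-0.002, 0.001, 0.005] dist 0.025 deg 0.5
off [0.004, 0.0, 0.062] turn [-0.002, 0.001, 0.005] dist 0.031 deg 0.5
```

carry_out(
  offset=[
    [-0.003,0,0.014],
    [-0.001,0,0.026],
    [0,0,0.034],
    [0,0,0.04],
    [0.001,0,0.044],
    [0.001,0,0.044],
  ],
  turn=[
    [0,0,0],
    [0,0,0],
    [0,0,0],
    [0,0,0],
    [0,0,0],
    [0,0,0],
  ],
)

```text
clock: 19.25
tcp_pos: [0.5619, -0.061, 0.1235]
orientation: [1.701, 2.282, -0.304]
contact_force: [-0.5, -0.5, -0.5]
grip_width: 0.0001
```

```bash
python3 lid.py "[1.134,1.16]" "[1.1,1.134]"; python3 - <<'E'
from h import *
f=imaging.grab_frame('wrist'); im=f['pixels'].astype(int)
print([(v,im[v,270].tolist()) for v in range(200,350,10)])
E
```

```text
270 271 274
370 None None
pred 1.1 [np.float64(280.0), np.float64(334.0)]
pred 1.134 [np.float64(271.0), np.float64(323.0)]
at 19.3 [ 0.562  -0.061   0.1237] F [-0.   0.3 -0.7] w 0.0003 j [-0.7   0.51  0.65  2.05  0.08  0.62  0.1 ]
off [0.001, -0.003, 0.011] turn [-0.0, 0.001, 0.005] dist 0.006 deg 0.4
off [0.004, -0.003, 0.023] turn [-0.0, 0.001, 0.005] dist 0.012 deg 0.4
[(200, [224, 53, 46]), (210, [224, 52, 45]), (220, [224, 53, 46]), (230, [224, 52, 44]), (240, [222, 51, 42]), (250, [217, 51, 42]), (260, [199, 48, 40]), (270, [105, 40, 39]), (280, [64, 63, 67]), (290, [65, 62, 67]), (300, [66, 63, 70]), (310, [65, 64, 71]), (320, [237, 188, 136]), (330, [251, 219, 155]), (340, [241, 195, 139])]
```

carry_out(
  offset=[
    [0,0,0.005],
    [0.001,0,0.009],
    [0.001,0,0.013],
    [0.001,0,0.013],
  ],
  turn=[
    [0,0,0],
    [0,0,0],
    [0,0,0],
    [0,0,0],
  ],
)

```text
clock: 19.75
tcp_pos: [0.563, -0.062, 0.1199]
orientation: [1.703, 2.282, -0.302]
contact_force: [-14.4, 10.2, 37.0]
grip_width: 0.0
```

That is 37 N against the stop with the tip at ledge height, so the lid is shut. Retreating.

carry_out(
  offset=[
    [0,0,-0.02],
    [0,0,-0.06],
    [0,0,-0.14],
    [0,0,-0.22],
    [0,0,-0.3],
    [0,0,-0.36],
    [0,0,-0.36],
    [0,0,-0.36],
  ],
  turn=[
    [0,0,0],
    [0,0,0],
    [0,0,0],
    [0,0,0],
    [0,0,0],
    [0,0,0],
    [0,0,0],
    [0,0,0],
  ],
)

```text
clock: 20.55
tcp_pos: [0.5453, -0.0031, 0.2866]
orientation: [1.701, 2.283, -0.302]
contact_force: [1.0, -0.4, 0.1]
grip_width: 0.0003
```

```bash
python3 - <<'E'
from h import *
rel([])
f=imaging.grab_frame('side'); t=imaging.grab_frame('wrist')
for q in('chuck1','chuck2','oil','tape','driver','spanner','lid_ledge'): print(q,w('side',f,q))
p=np.load('case.npy')
ims=[]
for fr in(f,t):
    b=fr['pixels'][:,:,::-1].copy()
    for q,col in((1.134,(0,255,0)),(1.09,(255,255,0))):
        P=[proj(fr,ledge(q,u=u,x=x)) for u,x in((.22,-.06),(.253,-.06),(.253,.06),(.22,.06))]
        cv2.polylines(b,[np.round(P).astype(np.int32)],False,col,1)
    ims.append(b)
a=cv2.resize(ims[0][130:370,150:390],(400,400),interpolation=cv2.INTER_CUBIC); c=cv2.copyMakeBorder(cv2.resize(ims[1],(400,300)),0,100,0,0,0)
cv2.imwrite('pics/end.png',np.hstack([a,c]))
E
```

```text
at 20.55 [ 0.5453 -0.0031  0.2866] F [ 1.  -0.4  0.1] w 0.0003 j [-0.94  0.25  0.76  1.92  0.21  1.02 -0.02]
chuck1 [(0.88, array([ 0.6249, -0.298 ,  0.0739])), (0.74, array([ 0.4919, -0.4662,  0.0763]))]
chuck2 [(0.88, array([ 0.6249, -0.298 ,  0.0739])), (0.74, array([ 0.4919, -0.4662,  0.0763]))]
oil [(0.62, array([0.4838, 0.3475, 0.0906]))]
tape [(0.67, array([0.614 , 0.3466, 0.0211])), (0.15, array([ 0.5991, -0.1797,  0.0105]))]
driver [(0.71, array([ 0.5284, -0.4072,  0.0215])), (0.59, array([0.5018, 0.038 , 0.107 ]))]
spanner [(0.59, array([ 0.6005, -0.1771,  0.0115]))]
lid_ledge [(0.96, array([0.5147, 0.0394, 0.1075]))]
```

View pics/end.png

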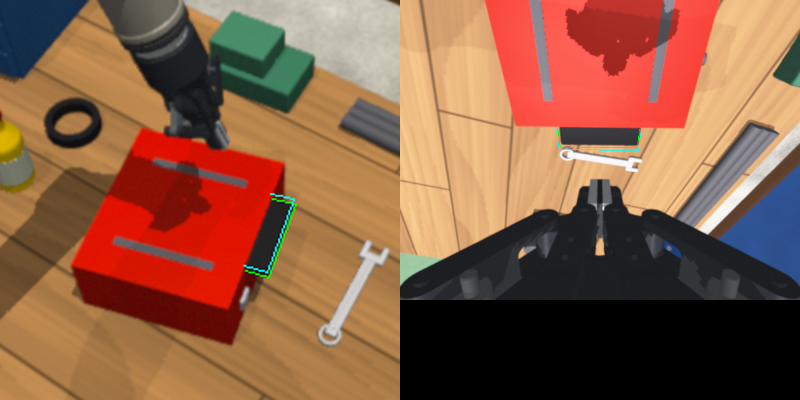

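```bash
python3 -c "
from h import *
print(r.hand_in(), r.get_obs()['clock'])"
```

```text
the job is handed in; nothing more can be done
the job is handed in; nothing more can be done
```

The orange tin is in the free cell, the stay is broken at its knee, and the lid is shut. I handed the job in at about 21 s of the 64 s; it reports no verdict.

- **Tin:** I set it down with the hand tilted 35° and released it while the stay was still locked. The picture after release showed it upright, a few mm off centre but inside the 20 mm limit. Both blue tins stood in their places. None of the three can be seen now that the lid is shut, so I didn't check them again.
- **Stay:** I pushed the yellow knob about 37 mm. The camera then showed the knob about 30 mm lower and the lid down about 0.17 rad, so the knee is broken.
- **Lid:** I pressed the ledge round at about 0.5 rad/s with only a few newtons, until it met the stop at 37 N. The fingertip was then at about 103 mm, against 105 mm for the ledge when shut. I stopped at once; 37 N is close to the 40 N limit on the arm and gripper body, but the fingertips made the contact.
- **Last picture:** the lid is shut and the robot is clear. The ledge lies on the predicted shut outline, but the picture alone cannot separate fully shut from 10 mm open, so I relied on the stop force and tip height.
- **Bystanders:** their positions from the side camera agree with the start to within about 5 mm.

No check failed. At the start the side camera placed the knob about 5 mm from the model, but the wrist camera confirmed the model before I pushed.

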